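Square a stage insert against its alignment bar

TASK

Turn the round steel stage insert in its nest by its finger post, without lifting it, until its flat edge drops against the alignment bar; then seat it with a steady push from behind, towards the bar, of about 5 to 10 N, held for half a second, so that the flat lies flush along the bar, and let go. Never press it on the bar harder than 15 N, and leave the other things on the bench where they are.

Things in the scene. Friction and masses are not known exactly. Their poses are not given: they have to be found in the camera images.
- nest: The nest, fixed to the bench: dark steel plate 200 (x) x 170 (y) x 12 mm. Origin: centre of its underside, z up, x towards the alignment bar. The insert lies on its top, free to turn; a pin under its centre runs in a slot along the nest's x axis (y = 0, 1.5 mm play each side). A spring in the slot keeps the insert lightly (about 2 N) against the bar. The rest of the top is bare.
- carrier: The dark steel block, 16 x 100 x 16 mm, fixed on the nest, that carries the alignment bar on the side towards the insert. The bar: aluminium, 100 mm long (y), 12 mm thick, 16 mm high, clamped at an unknown setting: its face towards the insert lies 0 to 8 mm from this origin along x, on the plate's top (origin 46.5 mm from the nest's origin along x). x points away from the insert, square to the face.
- disc_center (a point): The insert: loose steel disc, about 0.4 kg, 12 mm thick, radius 45 mm, slippery on the nest (friction about 0.15), one straight flat 33 mm from the centre, 61 mm long. Point: centre of the round outline, halfway up. Its x axis points out through the flat, square to it. Starts turned 60 to 180 degrees from the carrier's x, either way.
- flat_mid (a point): Middle of the disc's flat edge, halfway up; axes as disc_center. At first the round edge leans on the bar. Turned to within about 20 degrees of the bar, the flat drops towards it (12 mm) and squares itself; it is seated by a push on the rim from behind, along x, where the disc then stops hard on the bar.
- post_mid (a point): The finger post fixed upright on the disc's top: a steel pin 10 mm in diameter and 22 mm tall, 27 mm from the disc's centre on the side opposite the flat. Point: on its axis, halfway up (11 mm above the disc's top, 23 mm above the plate). Same axes as disc_center.
- dish_mid (a point): Bystander: closed clear round dish, 58 mm across, 16 mm high, beside the nest. Point: its middle.
- plain_ring_mid (a point): Bystander: plain steel ring, 64 mm across, 10 mm high, no flat, beside the nest. Point: its middle.
- objective_mid (a point): Bystander: small steel microscope lens, 34 mm across, 47 mm high, standing. Point: on its axis, 20 mm up.
- flask_mid (a point): Bystander: clear bottle 52 mm across, 110 mm high. Point: on its axis, 50 mm up.
- driver_mid (a point): Bystander: screwdriver lying flat, 150 mm long. Point: near its middle.
Things that resemble listed ones, but are neither listed nor needed, are in the scene too. Leave any pink or turquoise look-alike of the part that bears disc_center alone.

How it is judged (in metres and radians):
On the way, in this order (a step that is already met when the one before it is completed fails the run):
1. the disc is turned until its flat faces the bar (within 30 degrees) (angle between the x axis of disc_center and the x axis of carrier, either way round below 0.52 rad and x of flat_mid in the frame of nest above 0.01 m).
2. the flat is held pressed against the bar with more than 4 N for 0.3 s, flush (contact force between disc and carrier above 4 N and angle between the x axis of disc_center and the x axis of carrier, either way round below 0.06 rad and x of flat_mid in the frame of carrier above -0.002 m), for 0.3 s.
At the end, for the whole second after the job is handed in: The disc lies flat in the nest, at rest, its flat flush along the bar: within 0.06 rad, and touching the bar (held there by the nest's spring) (angle between the x axis of disc_center and the x axis of carrier, either way round below 0.06 rad and x of flat_mid in the frame of carrier above -0.002 m and contact force between disc and carrier above 0.3 N and angle between disc_center's own z axis and vertical below 0.05 rad and z of disc_center in the frame of nest below 0.021 m and linear speed of disc below 0.01 m/s and angular speed of disc below 0.1 rad/s).
It fails at once if the disc is pressed on the bar with more than 15 N (contact force between disc and carrier above 15 N).
It fails at once if the disc is lifted out of its nest by more than 6 mm (z of disc_center in the frame of nest above 0.024 m).
It fails at once if a bystander is moved by more than 15 mm (distance of any of dish_mid, plain_ring_mid, objective_mid, flask_mid, driver_mid from where it was at the start of the episode above 0.015 m).
It also fails if it takes over 72 s, if anything falls off the work surface, if the arm or the gripper's body presses on something with over 40 N, if the wrist force passes 120 N, or if a joint passes its speed limit or range.

ROBOT

A 6-joint arm with a two-finger parallel gripper is mounted at the origin on the work surface. World frame = base frame: x ahead of the robot, y to its left, z up, the work surface at z = 0. Lengths are in mm, angles in rad, forces in N, time in s.
With the tool pointing down it reaches from about 375 to 825 mm from the base axis. Payload 5.5 kg.
Tool frame: the origin (TCP) lies midway between the tips of the shut fingers; the grasp point (between the pads) lies 19 mm behind it; z points along the fingers, y is the line along which they close (so a half turn about z gives the same grasp; the last joint's range is limited). The gripper opens to 85 mm and grips with 20 to 120 N. Pads are 22 mm wide; open, the fingers measure 114 mm over their backs; the gripper's body (76 mm by 85 mm) begins 54 mm behind the grasp point. The pads swing forward as they close: fully open they stand 13 mm farther back than shut.
Start: joints at [-1.283, 0.314, -0.047, 1.21, 0, 1.571], TCP at [170.303, -575.319, 231.299] pointing down, gripper open.
Joint ranges: [-2.67, 2.67], [-0.69, 1.73], [-1.03, 1.25], [-2.08, 2.16], [-1.42, 1.45], [-3.14, 3.14]. Speed limits (rad/s): [2.39, 2.39, 3.01, 3.14, 3.14, 3.14].

INTERFACE

Orientations are given as a unit quaternion [x, y, z, w].
In Python, from plant import ctrl, optics gives the robot as it stands.
- The arm moves only by the tool arm_command, never from a script. Its argument "rows" is a list of rows, each an object with "translation": the shift along the tool's x, y, z in cm, a list of three; "rot": the turn, a rotation vector about the tool's x, y, z in rad, a list of three; "fingers": the opening, from -1 (shut) to 1 (fully open). In form: [{"translation": [dx, dy, dz], "rot": [ax, ay, az], "fingers": fingers}, ...]. A call has 1 to 12 rows; each row is the pose to reach, as a shift and turn from the pose commanded when the call began, along the tool's axes at that moment; what a row does not reach only later rows make up. A row lasts 1/12 s, in which the tool goes at most 41.7 mm and 7.16 degrees, less where a joint would pass 70% of its speed; a pose out of reach is approached as far as the arm can. A call with a gripper value outside its range is refused whole. The fingers move at their own pace and stop on an object; "newtons" is the grip in N (left out, the last holds). Time passes only in rows, so rows that repeat a pose let the fingers close. It gives the time, the measured TCP pose, the force, the opening and the grip force at its end, in the units of the state.
- ctrl.get_state(): the state, without advancing time (a new reading comes with each control period).
- optics.camera(name): name is "scene" or "side" or "wrist"; returns a dict with "img" (384x512x3 uint8, red, green, blue), "intrinsics" (3x3 intrinsics, pixels), "distortion" ([k1, k2, p1, p2, k3] as OpenCV has them; the pictures are not rectified), "rvec" (rotation vector, rad) and "tvec" (3), from world to camera coordinates, as OpenCV has them. Camera axes: x right, y down, z forward; pixel columns grow to the right and rows downward; lengths in mm; the calibration is good to about 2 mm. A picture is of the moment at which its call begins. There is no depth.
- ctrl.close_job(): hands the job in; it is judged then, once.
The state is a dict: "clock": time; "joint_pos": joint angles; "qvel": joint speeds; "tau": joint torques, N m; "tcp_pos": TCP position; "ee_rot": TCP orientation; "wrist_force": force on the tool from outside, world axes, zero at the start; "ft_torque": the same for the moment, N m; "opening": finger opening in mm; "finger_force": force on a finger pad.
Only numpy, scipy, OpenCV 4.12 (cv2) and the standard library are available. Lean on these libraries where they do the work, as an engineer would, in place of code of your own. Each camera call takes 0.05 s, during which the arm holds its last target. There are 200 camera calls.

## Working session

There is one attempt and no reset: what is moved stays moved. The work goes in short steps, Python scripts to look and compute and a tool call to move; the robot and the scene stay as the last step left them, time stands still between calls to the robot, and variables do not carry over. Pictures are saved under pics/ and viewed, at most 13 in all, crops included, and the job is handed in when it is done.

Besides the shell and the picture viewer there is one more tool, called after ">>>" by a JSON object that holds its "name" and its "arguments", one argument or row to a line. arm_command: Moves the arm, as the interface text tells. Its arguments: {"type":"object","properties":{"rows":{"type":"array"},"newtons":{"type":"number"}},"required":["rows"]}

```bash
mkdir -p pics; cat > h.py <<'E'
import numpy as np, cv2, pickle
from plant import ctrl, optics
def snap(n,tag):
    c=optics.camera(n); pickle.dump(c,open(f'pics/{tag}.pkl','wb')); cv2.imwrite(f'pics/{tag}.png',c['img'][:,:,::-1]); return c
def load(tag): return pickle.load(open(f'pics/{tag}.pkl','rb'))
def ray(c,uv):
    K=np.array(c['intrinsics'],float);d=np.array(c['distortion'],float)
    p=cv2.undistortPoints(np.array([[uv]],float),K,d)[0,0]
    R=cv2.Rodrigues(np.array(c['rvec'],float))[0];t=np.array(c['tvec'],float).ravel()
    return -R.T@t, R.T@np.array([p[0],p[1],1.])
def onz(c,uv,z):
    o,d=ray(c,uv); return o+d*(z-o[2])/d[2]
def tri(obs):
    A=np.zeros((3,3));b=np.zeros(3)
    for c,uv in obs:
        o,d=ray(c,uv);d=d/np.linalg.norm(d);P=np.eye(3)-np.outer(d,d);A+=P;b+=P@o
    x=np.linalg.solve(A,b)
    return x
def proj(c,P):
    return cv2.projectPoints(np.array(P,float).reshape(-1,1,3),np.array(c['rvec'],float),np.array(c['tvec'],float),np.array(c['intrinsics'],float),np.array(c['distortion'],float))[0][:,0]
E
python3 - <<'E'
from h import *
a=snap('scene','scene0');b=snap('side','side0')
w=snap('wrist','wrist0')
for c in (a,b,w): print(ray(c,(256,192)), c['intrinsics'][0])
print(ctrl.get_state())
cv2.imwrite('pics/both.png',cv2.resize(np.vstack([np.hstack([a['img'],b['img']])])[:,:,::-1],(800,300)))
E
```

```text
(array([1253.16956526, -117.76687944, 1065.82500221]), array([-0.57675398,  0.08471755, -0.8127709 ])) [476.29277441   0.         251.69801453]
(array([ 443.94639536, -949.84899943,  576.9953969 ]), array([ 0.07279874,  0.87310648, -0.48225728])) [356.37845041   0.         252.0978592 ]
(array([ 245.21739513, -553.44316266,  373.52959355]), array([-0.30776061, -0.08603435, -0.94769907])) [274.13281465   0.         256.63126037]
{'clock': 0.15, 'joint_pos': array([-1.28300560e+00,  3.14078069e-01, -4.78232555e-02,  1.21020568e+00,
        1.79139080e-05,  1.57078251e+00]), 'qvel': array([-9.28886038e-05,  2.10276592e-04,  2.34893078e-03, -1.97800508e-04,
       -7.21236381e-04, -9.37170576e-04]), 'tau': array([-7.30216670e-04, -5.40044689e+01,  3.40059900e+01,  1.32224435e-02,
        7.71603504e-05,  2.04500864e-06]), 'tcp_pos': array([ 170.18321355, -574.90617273,  230.63540675]), 'ee_rot': array([ 9.89663712e-01,  1.43406097e-01, -8.51064518e-05, -6.49852200e-04]), 'wrist_force': array([0.08265043, 0.4596537 , 0.75613865]), 'ft_torque': array([0.05973111, 0.04823498, 0.0413282 ]), 'finger_force': 0.0, 'opening': 85.21828444009874}
```

View pics/scene0.png

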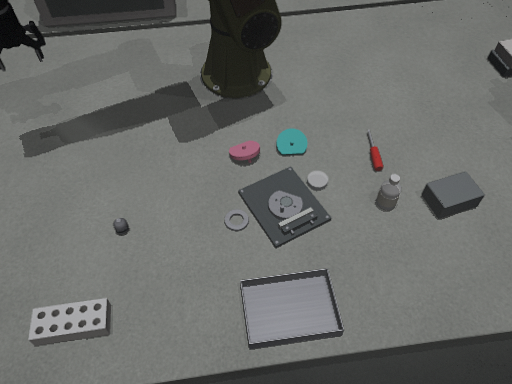

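View pics/side0.png

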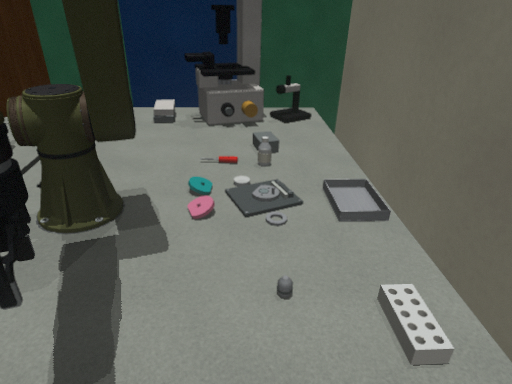

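The nest holds the grey disc at scene (286,205) and side (267,192). Possible confusions are the pink disc (245,150), the turquoise disc (291,142), the plain ring (236,220) and the dish (317,180). I choose the grey disc in the nest and check it in one crop.

```bash
python3 - <<'E'
from h import *
a=load('scene0');b=load('side0')
A=cv2.resize(a['img'][160:250,230:340],(550,450),interpolation=cv2.INTER_CUBIC)   # x5
B=cv2.resize(b['img'][172:217,220:306],(688,360),interpolation=cv2.INTER_CUBIC)[:,:] # x8
B=cv2.resize(b['img'][172:217,220:306],(250,131))
A=cv2.resize(a['img'][160:250,230:340],(770,630),interpolation=cv2.INTER_CUBIC)[20:620]
cv2.imwrite('pics/cropA.png',cv2.convertScaleAbs(A[:,:,::-1],alpha=1.5))
for uv in [(286,205)]: print(onz(a,uv,20))
print(onz(b,(267,192),20))
for uv in [(291,169),(329,216),(277,243),(240,192)]: print(uv,onz(a,uv,12).round(1))
E
```

```text
[564.64250488  63.49066572  20.        ]
[563.75103138  57.65949011  20.        ]
(291, 169) [441.1 101.4  12. ]
(329, 216) [610.  169.5  12. ]
(277, 243) [669.6  21.1  12. ]
(240, 192) [498.9 -51.   12. ]
```

View pics/cropA.png

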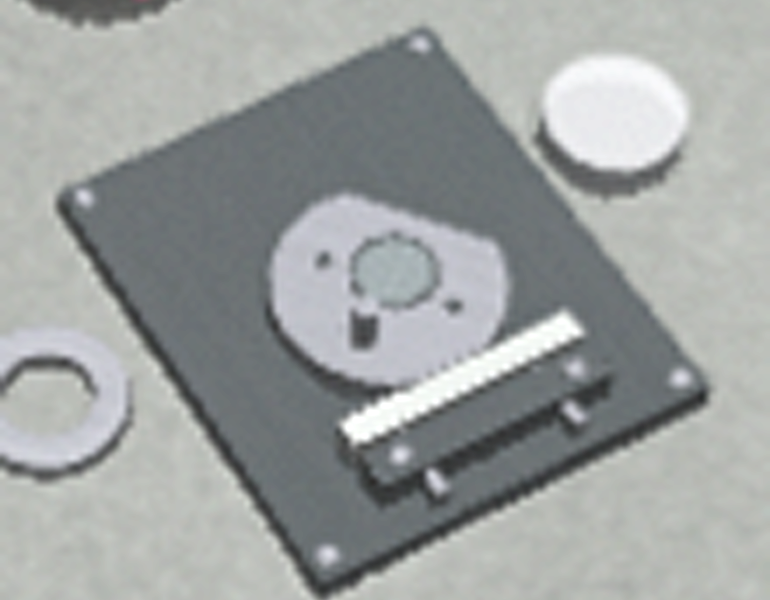

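The crop shows the grey disc: the flat faces upper right at crop (440,220), so away from the bar. The post is at (363,325), that is scene (282,207), on the bar side. The bar runs (350,430)–(575,325). This is the right part, so I bring the wrist camera over it.

>>> {"name": "arm_command", "arguments": {
  "rows": [
    {"translation": [25.6, -25, 0], "rot": [0, 0, 0], "fingers": 0},
    {"translation": [25.6, -25, 0], "rot": [0, 0, 0], "fingers": 0},
    {"translation": [25.6, -25, 0], "rot": [0, 0, 0], "fingers": 0},
    {"translation": [25.6, -25, 0], "rot": [0, 0, 0], "fingers": 0},
    {"translation": [25.6, -25, 0], "rot": [0, 0, 0], "fingers": 0},
    {"translation": [25.6, -25, 0], "rot": [0, 0, 0], "fingers": 0},
    {"translation": [25.6, -25, 0], "rot": [0, 0, 0], "fingers": 0},
    {"translation": [25.6, -25, 0], "rot": [0, 0, 0], "fingers": 0},
    {"translation": [25.6, -25, 0], "rot": [0, 0, 0], "fingers": 0},
    {"translation": [25.6, -25, 0], "rot": [0, 0, 0], "fingers": 0},
    {"translation": [25.6, -25, 0], "rot": [0, 0, 0], "fingers": 0},
    {"translation": [25.6, -25, 0], "rot": [0, 0, 0], "fingers": 0}
  ]
}}

```text
clock: 1.15
tcp_pos: [344.7, -263.2, 231.3]
ee_rot: [0.99, 0.144, -0.0, 0.0]
wrist_force: [-0.7, 0.1, -0.7]
opening: 42.6
finger_force: 0.0
```

>>> {"name": "arm_command", "arguments": {
  "rows": [
    {"translation": [25.6, -25, 0], "rot": [0, 0, 0], "fingers": 0},
    {"translation": [25.6, -25, 0], "rot": [0, 0, 0], "fingers": 0},
    {"translation": [25.6, -25, 0], "rot": [0, 0, 0], "fingers": 0},
    {"translation": [25.6, -25, 0], "rot": [0, 0, 0], "fingers": 0},
    {"translation": [25.6, -25, 0], "rot": [0, 0, 0], "fingers": 0},
    {"translation": [25.6, -25, 0], "rot": [0, 0, 0], "fingers": 0},
    {"translation": [25.6, -25, 0], "rot": [0, 0, 0], "fingers": 0},
    {"translation": [25.6, -25, 0], "rot": [0, 0, 0], "fingers": 0},
    {"translation": [25.6, -25, 0], "rot": [0, 0, 0], "fingers": 0},
    {"translation": [25.6, -25, 0], "rot": [0, 0, 0], "fingers": 0},
    {"translation": [25.6, -25, 0], "rot": [0, 0, 0], "fingers": 0},
    {"translation": [25.6, -25, 0], "rot": [0, 0, 0], "fingers": 0}
  ]
}}

```text
clock: 2.15
tcp_pos: [519.0, 47.9, 230.8]
ee_rot: [0.99, 0.143, -0.001, 0.0]
wrist_force: [-1.0, -0.7, 0.0]
opening: 42.6
finger_force: 0.0
```

```bash
python3 - <<'E'
from h import *
w=snap('wrist','wrist1'); s=ctrl.get_state(); print(s['tcp_pos'],s['ee_rot'],s['opening'],s['wrist_force'])
cv2.imwrite('pics/wrist1b.png',cv2.convertScaleAbs(cv2.resize(w['img'],(800,600),interpolation=cv2.INTER_CUBIC)[:,:,::-1],alpha=1.4))
E
```

```text
[518.85435703  47.67956207 231.05013513] [ 9.89828920e-01  1.42261783e-01 -4.87414417e-04  2.39713197e-04] 42.822065606553046 [-0.07023025 -0.310137   -0.28855383]
```

View pics/wrist1b.png

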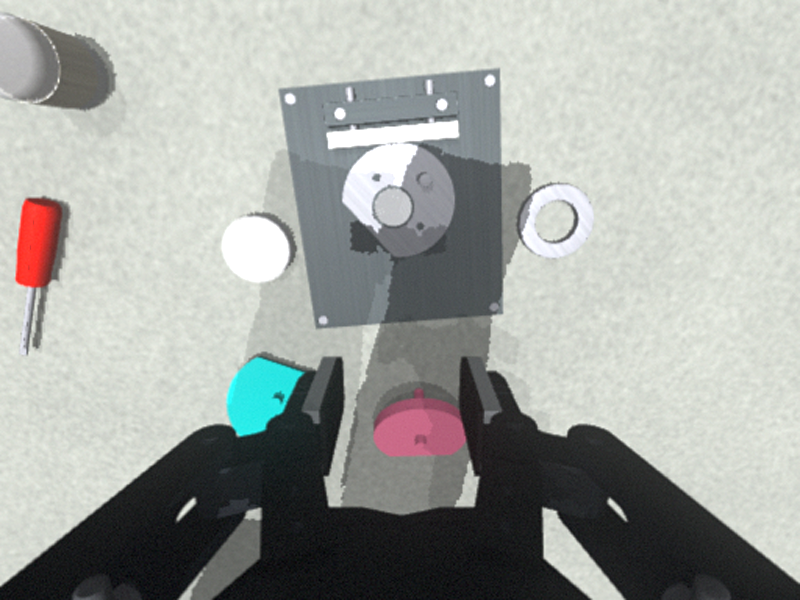

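The wrist view at 800x600 shows the nest corners at (280,90), (498,70), (502,313) and (317,327), the bar at (328–459,122–148), the disc centred near (398,199), the post at (424,180), and the flat towards the lower left. Next I compute the poses from both views.

```bash
python3 - <<'E'
from h import *
from scipy.optimize import least_squares
a=load('scene0');w=load('wrist1');k=.64
B=np.array
# nest fit: corners model order: (+x,+y),(+x,-y),(-x,-y),(-x,+y)
C=B([[100,85],[100,-85],[-100,-85],[-100,85]],float)
wc=B([(280,90),(498,70),(502,313),(317,327)])*k
sc=B([(329.,216),(277,242),(239.5,190.5),(291,169)])
def T(p): 
    R=B([[np.cos(p[2]),-np.sin(p[2])],[np.sin(p[2]),np.cos(p[2])]]); return R
for name,c,px in (('w',w,wc),('s',a,sc)):
    f=lambda p: (proj(c,np.c_[(C@T(p).T)+p[:2],np.full(4,12.)])-px).ravel()
    r=least_squares(f,[555,60,.38]); print(name,r.x.round(3),r.fun.round(1))
    p=r.x
    if name=='w':P=p
crop=lambda u,v:(230+u/7,160+(v+20)/7)
loc=lambda X:((X[:2]-P[:2])@T(P)).round(1)
# triangulated checks
for n,sw,ss in [('nest +x+y',wc[0],sc[0]),('nest -x-y',wc[2],sc[2]),('post top',B((425,177))*k,crop(363,309)),('bar end top +y',B((328,139))*k,crop(583,325)),('centre boss',B((393,207))*k,crop(400,272))]:
    X=tri([(w,sw),(a,ss)]);print(n,X.round(1),loc(X))
    print('   reproj',(proj(w,X)[0]-sw).round(1),(proj(a,X)[0]-ss).round(1))
for n,uv,z in [('bar face near +y top',(330,148),28),('bar face -y',(459,136),28),('bar back +y',(328,134),28),('disc c est',(398,199),24),('posttop',(425,177),46),('flat end1',(343,212),24),('flat end2',(405,256),24),('disc R',(454,200),24),('disc top',(402,143),24),('screw',(289,99),12)]:
    X=onz(w,B(uv)*k,z);print(n,X.round(1),loc(X))
E
```

```text
w [5.51851e+02 5.86470e+01 3.70000e-01] [-1.  -0.4  1.1 -0.9  0.6  0.9 -0.7  1.3]
s [5.5114e+02 6.0385e+01 3.7200e-01] [ 2.7  0.8 -1.   3.1 -1.5 -1.2 -0.3 -3.9]
nest +x+y [613.8 169.3  18.7] [97.8 80.8]
   reproj [1.3 0.4] [ 0.6 -0.2]
nest -x-y [492.5 -53.3  13.2] [-95.9 -82.8]
   reproj [-0.8 -1.5] [-0.6 -0.6]
post top [584.6  48.   43.2] [ 26.7 -21.8]
   reproj [0.2 0.1] [0.1 0. ]
bar end top +y [590.3 129.1  22.8] [61.3 51.8]
   reproj [-1.5 -0.6] [-0.7  0.1]
centre boss [554.8  66.5  21.1] [5.6 6.3]
   reproj [-1.2 -0.9] [-0.7 -0.1]
bar face near +y top [584.2 123.4  28. ] [53.6 48.7]
bar face -y [620.2  31.5  28. ] [ 53.9 -50. ]
bar back +y [593.6 127.2  28. ] [63.7 48.8]
disc c est [561.7  62.7  24. ] [10.7  0.2]
posttop [584.7  48.5  46. ] [ 27.  -21.4]
flat end1 [539.3 102.5  24. ] [ 4.2 45.4]
flat end2 [518.6  44.   24. ] [-36.3  -1.6]
disc R [573.7  19.4  24. ] [  6.1 -44.5]
disc top [603.3  71.6  24. ] [52.7 -6.5]
screw [609.9 164.9  12. ] [92.5 78. ]
```

```bash
cat >> h.py <<'E'
from scipy.spatial.transform import Rotation as Rn
YAW=0.371; ORG=np.array([552,58.9])
def n2w(x,y,z): 
    c,s=np.cos(YAW),np.sin(YAW); return np.array([ORG[0]+c*x-s*y,ORG[1]+s*x+c*y,z])
def w2n(p):
    c,s=np.cos(YAW),np.sin(YAW); d=np.array(p[:2])-ORG; return np.array([c*d[0]+s*d[1],-s*d[0]+c*d[1],p[2]])
def R_of(deg): # tool down, tool x at nest angle deg
    return Rn.from_euler('z',YAW+np.radians(deg))*Rn.from_euler('x',np.pi)
def plan(poses,start=None):
    s=ctrl.get_state(); 
    p0,R0=(s['tcp_pos'],Rn.from_quat(s['ee_rot'])) if start is None else (n2w(*start[:3]),R_of(start[3]))
    for x,y,z,d in poses:
        t=R0.inv().apply(n2w(x,y,z)-p0)/10; r=(R0.inv()*R_of(d)).as_rotvec()
        print((x,y,z,d),t.round(2),r.round(3))
def where():
    s=ctrl.get_state(); e=Rn.from_quat(s['ee_rot']).as_matrix()
    print('nest',w2n(s['tcp_pos']).round(1),'xdeg',round(np.degrees(np.arctan2(e[1,0],e[0,0])-YAW),1),'q6',s['joint_pos'][5].round(2),'q5',s['joint_pos'][4].round(2),'F',s['wrist_force'].round(1),'op',round(s['opening'],1),'t',s['clock'])
E
python3 - <<'E'
from h import *
where()
plan([(26.7,-21,150,-50),(26.7,-21,100,130)])
E
```

```text
nest [-35.    1.6 231.1] xdeg -4.9 q6 2.95 q5 -0.0 F [-0.1 -0.3 -0.3] op 42.8 t 2.2
(26.7, -21, 150, -50) [6.34 1.72 8.1 ] [0.001 0.001 0.787]
(26.7, -21, 100, 130) [ 6.35  1.72 13.1 ] [-1.000e-03  1.000e-03 -2.354e+00]
```

>>> {"name": "arm_command", "arguments": {
  "rows": [
    {"translation": [3, 0.8, 4], "rot": [0, 0, -1.2], "fingers": 0},
    {"translation": [6.35, 1.72, 8], "rot": [0, 0, -1.2], "fingers": 0},
    {"translation": [6.35, 1.72, 8], "rot": [0, 0, -1.2], "fingers": 0},
    {"translation": [6.35, 1.72, 8], "rot": [0, 0, -1.2], "fingers": 0},
    {"translation": [6.35, 1.72, 8], "rot": [0, 0, -1.2], "fingers": 0},
    {"translation": [6.35, 1.72, 8], "rot": [0, 0, -1.2], "fingers": 0},
    {"translation": [6.35, 1.72, 8], "rot": [0, 0, -1.2], "fingers": 0},
    {"translation": [6.35, 1.72, 8], "rot": [0, 0, -1.2], "fingers": 0},
    {"translation": [6.35, 1.72, 8], "rot": [0, 0, -1.2], "fingers": 0},
    {"translation": [6.35, 1.72, 8], "rot": [0, 0, -1.2], "fingers": 0},
    {"translation": [6.35, 1.72, 8], "rot": [0, 0, -1.2], "fingers": 0},
    {"translation": [6.35, 1.72, 8], "rot": [0, 0, -1.2], "fingers": 0}
  ]
}}

```text
clock: 3.2
tcp_pos: [584.8, 49.4, 151.5]
ee_rot: [0.737, 0.675, -0.0, 0.0]
wrist_force: [0.0, 0.8, 0.6]
opening: 43.1
finger_force: 0.0
```

>>> {"name": "arm_command", "arguments": {
  "rows": [
    {"translation": [0, 0, 2], "rot": [0, 0, -1.15], "fingers": 0},
    {"translation": [0, 0, 2], "rot": [0, 0, -1.15], "fingers": 0},
    {"translation": [0, 0, 2], "rot": [0, 0, -1.15], "fingers": 0},
    {"translation": [0, 0, 2], "rot": [0, 0, -1.15], "fingers": 0},
    {"translation": [0, 0, 2], "rot": [0, 0, -1.15], "fingers": 0},
    {"translation": [0, 0, 2], "rot": [0, 0, -1.15], "fingers": 0},
    {"translation": [0, 0, 2], "rot": [0, 0, -1.15], "fingers": 0},
    {"translation": [0, 0, 2], "rot": [0, 0, -1.15], "fingers": 0},
    {"translation": [0, 0, 2], "rot": [0, 0, -1.15], "fingers": 0},
    {"translation": [0, 0, 2], "rot": [0, 0, -1.15], "fingers": 0},
    {"translation": [0, 0, 2], "rot": [0, 0, -1.15], "fingers": 0},
    {"translation": [0, 0, 2], "rot": [0, 0, -1.15], "fingers": 0}
  ]
}}

```text
clock: 4.2
tcp_pos: [585.0, 50.6, 131.4]
ee_rot: [0.251, 0.968, -0.0, 0.0]
wrist_force: [0.7, 0.1, -0.8]
opening: 42.6
finger_force: 0.0
```

```bash
python3 - <<'E'
from h import *
where(); w=snap('wrist','wrist2')
cv2.imwrite('pics/wrist2b.png',cv2.convertScaleAbs(cv2.resize(w['img'],(800,600),interpolation=cv2.INTER_CUBIC)[:,:,::-1],alpha=1.4))
plan([(26.7,-21,31,130)])
E
```

```text
nest [ 27.7 -19.7 131.4] xdeg 129.6 q6 0.59 q5 -0.0 F [ 0.7  0.1 -0.8] op 42.6 t 4.2
(26.7, -21, 31, 130) [-0.03 -0.17 10.04] [ 0.     0.    -0.006]
```

View pics/wrist2b.png

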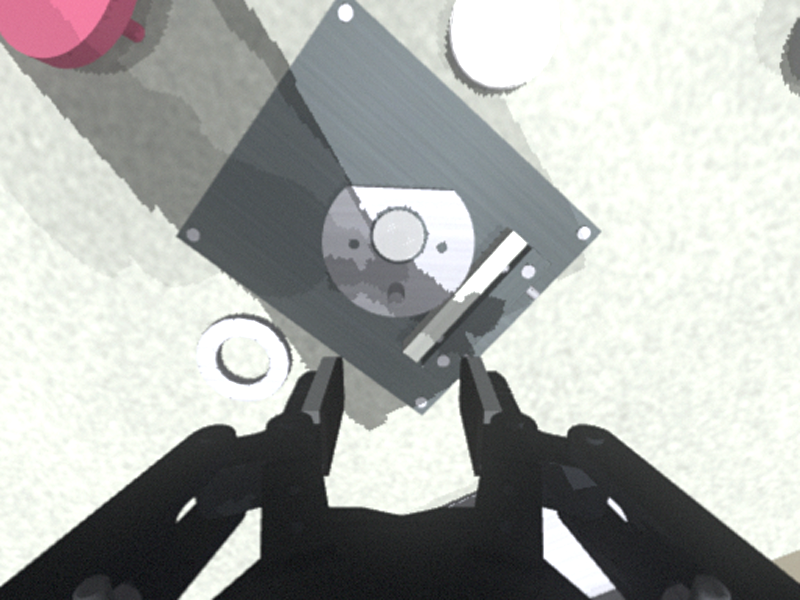

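In this view the flat is level at (350–455,188), so the tool is aligned with it. The post is at (395,290), between the fingers laterally, and the boss is at (399,235). One triangulation check before going down.

```bash
python3 - <<'E'
from h import *
k=.64;w1=load('wrist1');w2=load('wrist2')
for n,u1,u2,z in [('post top',(425,177),(395,287),46),('boss',(393,207),(399,235),24)]:
    u1=np.array(u1)*k;u2=np.array(u2)*k;X=tri([(w1,u1),(w2,u2)]);print(n,w2n(X).round(1),w2n(onz(w2,u2,z)).round(1))
for uv in [(350,187),(455,190)]: print(w2n(onz(w2,np.array(uv)*k,24)).round(1))
for uv in [(515,232),(404,350)]: print('bar face',w2n(onz(w2,np.array(uv)*k,28)).round(1))
E
```

```text
post top [ 25.2 -23.1  15.4] [ 19.6 -15.6  46. ]
boss [ 4.9  5.  24.5] [ 5.2  5.3 24. ]
[-33.7   8.7  24. ]
[13.4 45.6 24. ]
bar face [55.3 49.9 28. ]
bar face [ 53.7 -48.4  28. ]
```

Centre (10,1) and flat normal 128° put the post at nest (27,-20), which agrees with the triangulation. I descend around it and close to a loose cage.

>>> {"name": "arm_command", "arguments": {
  "rows": [
    {"translation": [0, 0, 3], "rot": [0, 0, 0], "fingers": 0},
    {"translation": [0, 0, 6], "rot": [0, 0, 0], "fingers": 0},
    {"translation": [0, 0, 8], "rot": [0, 0, 0], "fingers": 0},
    {"translation": [0, 0, 9], "rot": [0, 0, 0], "fingers": 0},
    {"translation": [0, 0, 10], "rot": [0, 0, 0], "fingers": 0},
    {"translation": [0, 0, 10], "rot": [0, 0, 0], "fingers": -0.3},
    {"translation": [0, 0, 10], "rot": [0, 0, 0], "fingers": -0.6},
    {"translation": [0, 0, 10], "rot": [0, 0, 0], "fingers": -0.6},
    {"translation": [0, 0, 10], "rot": [0, 0, 0], "fingers": -0.6}
  ]
}}

```text
clock: 5.0
tcp_pos: [586.0, 50.9, 32.5]
ee_rot: [0.249, 0.968, 0.0, 0.001]
wrist_force: [-0.7, -0.4, 0.5]
opening: 17.3
finger_force: 0.5
```

```bash
python3 - <<'E'
from h import *
where(); w=snap('wrist','wrist3')
cv2.imwrite('pics/wrist3b.png',cv2.convertScaleAbs(cv2.resize(w['img'],(640,480),interpolation=cv2.INTER_CUBIC)[:,:,::-1],alpha=1.5))
c=lambda phi,cx=9.3,r=27:(cx+r*np.cos(np.radians(phi)),r*np.sin(np.radians(phi)),31,phi+180)
plan([c(p) for p in (-50,-60,-70,-80,-90,-100,-110,-120)])
plan([c(p) for p in (-120,-130,-140,-150,-160)]+[c(-170,15),c(-180,18),c(-186,18)],c(-120))
E
```

```text
nest [ 28.8 -19.8  32.5] xdeg 129.9 q6 0.59 q5 -0.0 F [-0.7 -0.4  0.5] op 17.3 t 5.0
(np.float64(26.655265461536562), np.float64(-20.683199964212406), 31, 130) [ 0.07 -0.22  0.15] [ 0.001  0.002 -0.002]
(np.float64(22.800000000000004), np.float64(-23.38268590217984), 31, 120) [ 0.11 -0.69  0.15] [0.001 0.002 0.172]
(np.float64(18.53454386979306), np.float64(-25.371700761219525), 31, 110) [ 0.23 -1.14  0.15] [0.001 0.002 0.347]
(np.float64(13.988500797007122), np.float64(-26.589809331329615), 31, 100) [ 0.42 -1.57  0.15] [0.001 0.001 0.521]
(np.float64(9.300000000000002), np.float64(-27.0), 31, 90) [ 0.69 -1.96  0.15] [0.001 0.001 0.696]
(np.float64(4.611499202992882), np.float64(-26.589809331329615), 31, 80) [ 1.03 -2.29  0.15] [0.001 0.001 0.87 ]
(np.float64(0.06545613020694496), np.float64(-25.37170076121953), 31, 70) [ 1.41 -2.56  0.14] [2.000e-03 1.000e-03 1.045e+00]
(np.float64(-4.199999999999994), np.float64(-23.382685902179844), 31, 60) [ 1.84 -2.76  0.14] [2.000e-03 1.000e-03 1.219e+00]
(np.float64(-4.199999999999994), np.float64(-23.382685902179844), 31, 60) [0. 0. 0.] [0. 0. 0.]
(np.float64(-8.05526546153656), np.float64(-20.683199964212406), 31, 50) [ 0.04 -0.47 -0.  ] [-0.    -0.     0.175]
(np.float64(-11.383199964212402), np.float64(-17.355265461536565), 31, 40) [ 0.16 -0.92 -0.  ] [-0.    -0.     0.349]
(np.float64(-14.082685902179843), np.float64(-13.499999999999998), 31, 30) [ 0.36 -1.35 -0.  ] [ 0.    -0.     0.524]
(np.float64(-16.071700761219525), np.float64(-9.23454386979306), 31, 20) [ 0.63 -1.74 -0.  ] [-0.    -0.     0.698]
(np.float64(-11.589809331329615), np.float64(-4.6885007970071175), 31, 10) [ 1.25 -1.57 -0.  ] [-0.    -0.     0.873]
(np.float64(-9.0), np.float64(-3.3065463576978537e-15), 31, 0) [ 1.78 -1.58 -0.  ] [-0.    -0.     1.047]
(np.float64(-8.852091174943379), np.float64(2.8222685082266445), 31, -6) [ 2.04 -1.71 -0.  ] [-0.    -0.     1.152]
```

View pics/wrist3b.png

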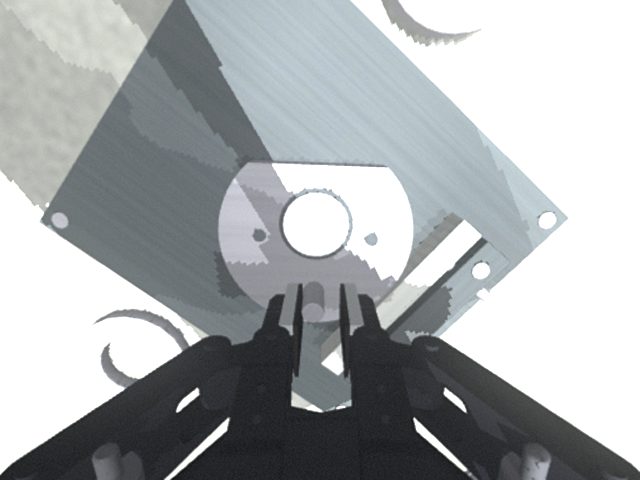

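The post at (313,300) stands between the fingers. I turn along the arc in slow stages.

>>> {"name": "arm_command", "arguments": {
  "rows": [
    {"translation": [0.08, -0.3, 0.1], "rot": [0, 0, 0.04], "fingers": -0.6},
    {"translation": [0.1, -0.5, 0.1], "rot": [0, 0, 0.1], "fingers": -0.6},
    {"translation": [0.11, -0.69, 0.1], "rot": [0, 0, 0.17], "fingers": -0.6},
    {"translation": [0.15, -0.85, 0.1], "rot": [0, 0, 0.23], "fingers": -0.6},
    {"translation": [0.19, -1, 0.1], "rot": [0, 0, 0.29], "fingers": -0.6},
    {"translation": [0.23, -1.14, 0.1], "rot": [0, 0, 0.35], "fingers": -0.6},
    {"translation": [0.29, -1.29, 0.1], "rot": [0, 0, 0.41], "fingers": -0.6},
    {"translation": [0.35, -1.43, 0.1], "rot": [0, 0, 0.46], "fingers": -0.6},
    {"translation": [0.42, -1.57, 0.1], "rot": [0, 0, 0.52], "fingers": -0.6},
    {"translation": [0.51, -1.7, 0.1], "rot": [0, 0, 0.58], "fingers": -0.6},
    {"translation": [0.6, -1.83, 0.1], "rot": [0, 0, 0.64], "fingers": -0.6},
    {"translation": [0.69, -1.96, 0.1], "rot": [0, 0, 0.7], "fingers": -0.6}
  ]
}}

```text
clock: 6.05
tcp_pos: [571.0, 37.4, 31.5]
ee_rot: [0.567, 0.823, 0.001, 0.001]
wrist_force: [0.9, 0.3, 0.6]
opening: 17.3
finger_force: 0.5
```

```bash
python3 - <<'E'
from h import *
where(); w=snap('wrist','wrist4')
c=lambda phi,cx=9.3,r=27:(cx+r*np.cos(np.radians(phi)),r*np.sin(np.radians(phi)),31.5,phi+180)
plan([c(p) for p in (-90,-100,-110,-120,-130)])
cv2.imwrite('pics/wrist4b.png',cv2.convertScaleAbs(cv2.resize(w['img'],(640,480),interpolation=cv2.INTER_CUBIC)[:,:,::-1],alpha=1.2))
E
```

```text
nest [  9.9 -27.   31.5] xdeg 89.6 q6 1.27 q5 0.0 F [0.9 0.3 0.6] op 17.3 t 6.05
(np.float64(9.300000000000002), np.float64(-27.0), 31.5, 90) [-0.01 -0.02 -0.01] [ 0.002  0.    -0.01 ]
(np.float64(4.611499202992882), np.float64(-26.589809331329615), 31.5, 80) [ 0.03 -0.49 -0.01] [0.002 0.    0.165]
(np.float64(0.06545613020694496), np.float64(-25.37170076121953), 31.5, 70) [ 0.15 -0.94 -0.01] [0.002 0.    0.339]
(np.float64(-4.199999999999994), np.float64(-23.382685902179844), 31.5, 60) [ 0.34 -1.37 -0.01] [ 0.002 -0.     0.514]
(np.float64(-8.05526546153656), np.float64(-20.683199964212406), 31.5, 50) [ 0.61 -1.76 -0.01] [ 0.002 -0.     0.688]
```

View pics/wrist4b.png

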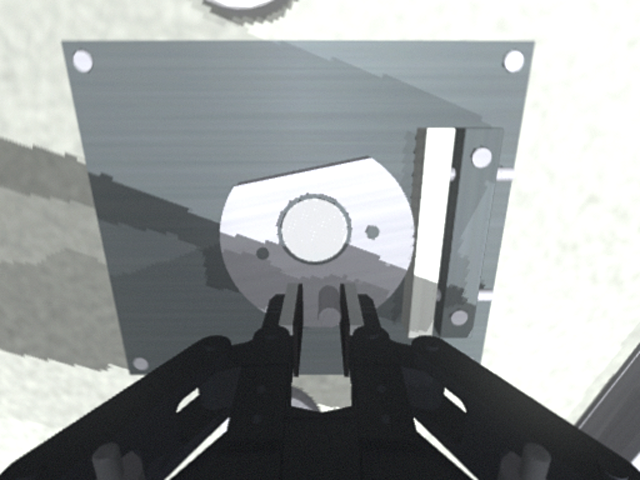

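The disc follows with about 10° lag: the post rests on the trailing finger at (328,300). I continue.

>>> {"name": "arm_command", "arguments": {
  "rows": [
    {"translation": [0, -0.16, 0], "rot": [0, 0, 0.05], "fingers": -0.6},
    {"translation": [0.01, -0.33, 0], "rot": [0, 0, 0.11], "fingers": -0.6},
    {"translation": [0.03, -0.49, 0], "rot": [0, 0, 0.17], "fingers": -0.6},
    {"translation": [0.06, -0.64, 0], "rot": [0, 0, 0.22], "fingers": -0.6},
    {"translation": [0.1, -0.79, 0], "rot": [0, 0, 0.28], "fingers": -0.6},
    {"translation": [0.15, -0.94, 0], "rot": [0, 0, 0.34], "fingers": -0.6},
    {"translation": [0.21, -1.09, 0], "rot": [0, 0, 0.4], "fingers": -0.6},
    {"translation": [0.27, -1.23, 0], "rot": [0, 0, 0.46], "fingers": -0.6},
    {"translation": [0.34, -1.37, 0], "rot": [0, 0, 0.51], "fingers": -0.6},
    {"translation": [0.43, -1.5, 0], "rot": [0, 0, 0.57], "fingers": -0.6},
    {"translation": [0.52, -1.63, 0], "rot": [0, 0, 0.63], "fingers": -0.6},
    {"translation": [0.61, -1.76, 0], "rot": [0, 0, 0.69], "fingers": -0.6}
  ]
}}

```text
clock: 7.1
tcp_pos: [552.2, 36.7, 31.3]
ee_rot: [0.812, 0.584, 0.001, 0.001]
wrist_force: [1.7, 0.1, -0.5]
opening: 16.9
finger_force: 0.4
```

```bash
python3 - <<'E'
from h import *
where(); w=snap('wrist','wrist5')
c=lambda phi,cx=9.3,r=27:(cx+r*np.cos(np.radians(phi)),r*np.sin(np.radians(phi)),31.5,phi+180)
plan([c(p) for p in (-130,-140,-150)]+[c(-160,12),c(-170,15),c(-180,18)])
E
```

```text
nest [ -7.9 -20.7  31.3] xdeg 50.1 q6 1.96 q5 0.0 F [ 1.7  0.1 -0.5] op 16.9 t 7.1
(np.float64(-8.05526546153656), np.float64(-20.683199964212406), 31.5, 50) [ 0.    0.03 -0.03] [ 0.002 -0.001 -0.   ]
(np.float64(-11.383199964212402), np.float64(-17.355265461536565), 31.5, 40) [ 0.04 -0.44 -0.03] [ 0.002 -0.001  0.174]
(np.float64(-14.082685902179843), np.float64(-13.499999999999998), 31.5, 30) [ 0.16 -0.9  -0.03] [ 0.001 -0.001  0.349]
(np.float64(-13.371700761219525), np.float64(-9.23454386979306), 31.5, 20) [ 0.54 -1.12 -0.03] [ 0.001 -0.001  0.523]
(np.float64(-11.589809331329615), np.float64(-4.6885007970071175), 31.5, 10) [ 1.   -1.27 -0.03] [ 0.001 -0.002  0.698]
(np.float64(-9.0), np.float64(-3.3065463576978537e-15), 31.5, 0) [ 1.52 -1.37 -0.03] [ 0.001 -0.002  0.873]
```

>>> {"name": "arm_command", "arguments": {
  "rows": [
    {"translation": [0.01, -0.15, 0], "rot": [0, 0, 0.06], "fingers": -0.6},
    {"translation": [0.02, -0.3, 0], "rot": [0, 0, 0.12], "fingers": -0.6},
    {"translation": [0.04, -0.45, 0], "rot": [0, 0, 0.17], "fingers": -0.6},
    {"translation": [0.1, -0.68, 0], "rot": [0, 0, 0.26], "fingers": -0.6},
    {"translation": [0.16, -0.9, 0], "rot": [0, 0, 0.35], "fingers": -0.6},
    {"translation": [0.35, -1.01, 0], "rot": [0, 0, 0.44], "fingers": -0.6},
    {"translation": [0.54, -1.12, 0], "rot": [0, 0, 0.52], "fingers": -0.6},
    {"translation": [0.7, -1.17, 0], "rot": [0, 0, 0.58], "fingers": -0.6},
    {"translation": [0.85, -1.22, 0], "rot": [0, 0, 0.64], "fingers": -0.6},
    {"translation": [1, -1.27, 0], "rot": [0, 0, 0.7], "fingers": -0.6},
    {"translation": [1, -1.27, 0], "rot": [0, 0, 0.7], "fingers": -0.6},
    {"translation": [1, -1.27, 0], "rot": [0, 0, 0.7], "fingers": -0.6}
  ]
}}

```text
clock: 8.15
tcp_pos: [542.4, 50.2, 30.7]
ee_rot: [0.962, 0.272, 0.0, 0.0]
wrist_force: [-0.2, 0.2, -0.6]
opening: 17.2
finger_force: 0.0
```

```bash
python3 - <<'E'
from h import *
where(); w=snap('wrist','wrist6')
plan([(-10,-2,31.5,4),(-9,0,31.5,0)])
cv2.imwrite('pics/wrist6b.png',cv2.convertScaleAbs(cv2.resize(w['img'],(640,480),interpolation=cv2.INTER_CUBIC)[:,:,::-1],alpha=1.2))
E
```

```text
nest [-12.1  -4.7  30.7] xdeg 10.3 q6 2.68 q5 0.0 F [-0.2  0.2 -0.6] op 17.2 t 8.15
(-10, -2, 31.5, 4) [ 0.27 -0.23 -0.09] [ 0.   -0.    0.11]
(-9, 0, 31.5, 0) [ 0.4  -0.41 -0.09] [ 0.   -0.    0.18]
```

View pics/wrist6b.png

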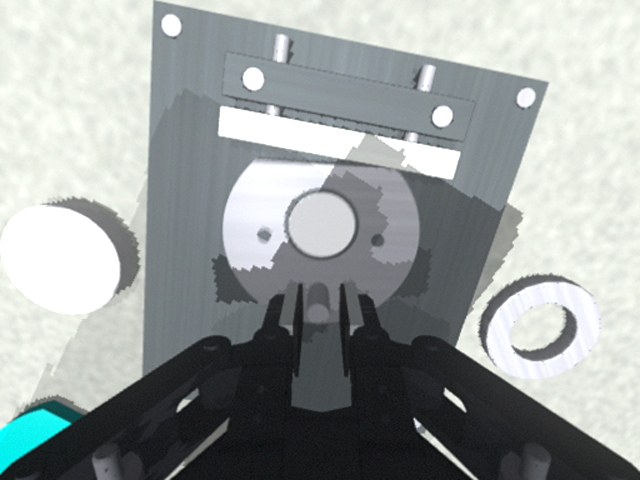

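The disc is about 10° off, its flat level in the picture at (255–395,160) while the bar tilts. I go a little further so the finger squares it.

>>> {"name": "arm_command", "arguments": {
  "rows": [
    {"translation": [0.13, -0.12, 0], "rot": [0, 0, 0.05], "fingers": -0.6},
    {"translation": [0.27, -0.23, 0], "rot": [0, 0, 0.11], "fingers": -0.6},
    {"translation": [0.33, -0.32, 0], "rot": [0, 0, 0.15], "fingers": -0.6},
    {"translation": [0.4, -0.45, 0], "rot": [0, 0, 0.18], "fingers": -0.6},
    {"translation": [0.4, -0.58, 0], "rot": [0, 0, 0.18], "fingers": -0.6},
    {"translation": [0.4, -0.7, 0], "rot": [0, 0, 0.18], "fingers": -0.6},
    {"translation": [0.4, -0.7, 0], "rot": [0, 0, 0.18], "fingers": -0.6},
    {"translation": [0.4, -0.7, 0], "rot": [0, 0, 0.18], "fingers": -0.6}
  ]
}}

```text
clock: 8.87
tcp_pos: [541.9, 58.1, 30.4]
ee_rot: [0.983, 0.183, 0.0, 0.0]
wrist_force: [0.3, 0.3, -0.4]
opening: 16.8
finger_force: 0.0
```

```bash
python3 - <<'E'
from h import *
where(); w=snap('wrist','wrist7')
cv2.imwrite('pics/wrist7b.png',cv2.convertScaleAbs(cv2.resize(w['img'][:270],(800,422),interpolation=cv2.INTER_CUBIC)[:,:,::-1],alpha=1.2))
E
```

```text
nest [-9.8  2.9 30.4] xdeg -0.1 q6 2.88 q5 -0.0 F [ 0.3  0.3 -0.4] op 16.8 t 8.8667
```

View pics/wrist7b.png

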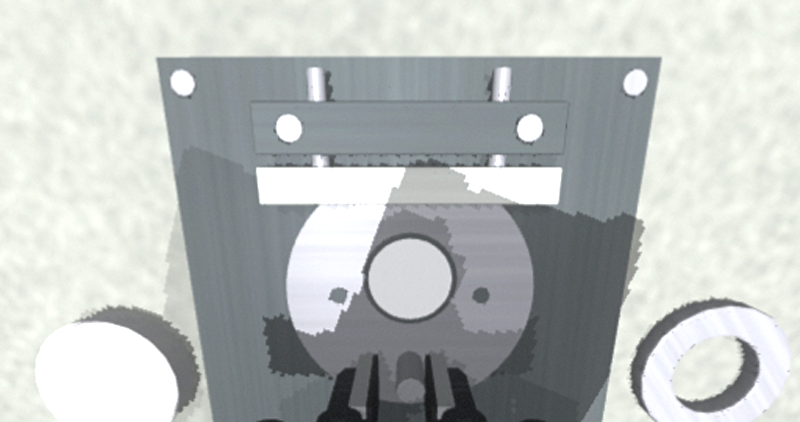

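The flat now lies along the bar at (270–535,205) and is flush. I lift off, shut the fingers, and come down behind the rim.

>>> {"name": "arm_command", "arguments": {
  "rows": [
    {"translation": [0, -0.15, 0], "rot": [0, 0, 0], "fingers": -0.5},
    {"translation": [0, -0.15, -1], "rot": [0, 0, 0], "fingers": -0.5},
    {"translation": [0, -0.15, -3.5], "rot": [0, 0, 0], "fingers": -0.5},
    {"translation": [0, -0.15, -3.5], "rot": [0, 0, 0], "fingers": -0.5},
    {"translation": [-2.5, 0.29, -3.5], "rot": [0, 0, 0], "fingers": -0.6},
    {"translation": [-5, 0.29, -3.5], "rot": [0, 0, 0], "fingers": -1},
    {"translation": [-5, 0.29, -3.5], "rot": [0, 0, 0], "fingers": -1},
    {"translation": [-5, 0.29, -3.5], "rot": [0, 0, 0], "fingers": -1},
    {"translation": [-5, 0.29, -1], "rot": [0, 0, 0], "fingers": -1},
    {"translation": [-5, 0.29, 0.7], "rot": [0, 0, 0], "fingers": -1},
    {"translation": [-5, 0.29, 1.4], "rot": [0, 0, 0], "fingers": -1},
    {"translation": [-5, 0.29, 1.4], "rot": [0, 0, 0], "fingers": -1}
  ]
}}

```text
clock: 9.92
tcp_pos: [495.7, 37.6, 15.0]
ee_rot: [0.983, 0.183, -0.001, -0.0]
wrist_force: [-0.3, -0.1, 1.0]
opening: -0.4
finger_force: 0.0
```

```bash
python3 - <<'E'
from h import *
where(); w=snap('wrist','wrist8'); where()
cv2.imwrite('pics/wrist8b.png',cv2.convertScaleAbs(cv2.resize(w['img'],(800,600),interpolation=cv2.INTER_CUBIC)[:450,:,::-1],alpha=1.2))
E
```

```text
nest [-60.2   0.5  15. ] xdeg -0.2 q6 2.85 q5 0.0 F [-0.3 -0.1  1. ] op -0.4 t 9.9167
nest [-59.6   0.3  16. ] xdeg -0.2 q6 2.85 q5 0.0 F [ 0.2 -0.2  0. ] op 0.0 t 9.9667
```

View pics/wrist8b.png

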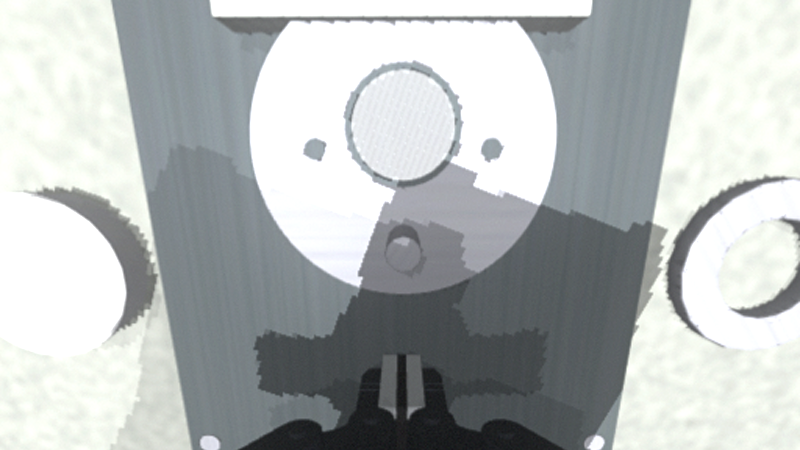

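The disc is square to the bar, and the shut fingers at (402,360) stand behind the rim, which is at (402,293). I approach gently.

>>> {"name": "arm_command", "arguments": {
  "rows": [
    {"translation": [0.8, 0, 0], "rot": [0, 0, 0], "fingers": -1},
    {"translation": [1.5, 0, 0], "rot": [0, 0, 0], "fingers": -1},
    {"translation": [2, 0, 0], "rot": [0, 0, 0], "fingers": -1},
    {"translation": [2.1, 0, 0], "rot": [0, 0, 0], "fingers": -1},
    {"translation": [2.1, 0, 0], "rot": [0, 0, 0], "fingers": -1}
  ]
}}

```text
clock: 10.38
tcp_pos: [517.0, 45.3, 16.8]
ee_rot: [0.983, 0.183, 0.001, 0.0]
wrist_force: [-0.3, -0.2, -0.8]
opening: -0.1
finger_force: 0.0
```

>>> {"name": "arm_command", "arguments": {
  "rows": [
    {"translation": [0.05, 0, 0], "rot": [0, 0, 0], "fingers": -1},
    {"translation": [0.1, 0, 0], "rot": [0, 0, 0], "fingers": -1},
    {"translation": [0.1, 0, 0], "rot": [0, 0, 0], "fingers": -1}
  ]
}}

```text
clock: 10.63
tcp_pos: [516.6, 45.3, 16.3]
ee_rot: [0.983, 0.183, -0.0, -0.0]
wrist_force: [-0.1, -0.0, -0.0]
opening: 0.0
finger_force: 0.0
```

>>> {"name": "arm_command", "arguments": {
  "rows": [
    {"translation": [0.05, 0, 0], "rot": [0, 0, 0], "fingers": -1},
    {"translation": [0.1, 0, 0], "rot": [0, 0, 0], "fingers": -1},
    {"translation": [0.1, 0, 0], "rot": [0, 0, 0], "fingers": -1}
  ]
}}

```text
clock: 10.88
tcp_pos: [517.8, 45.7, 16.3]
ee_rot: [0.983, 0.183, 0.0, -0.0]
wrist_force: [0.1, -0.4, -0.6]
opening: -0.1
finger_force: 0.0
```

>>> {"name": "arm_command", "arguments": {
  "rows": [
    {"translation": [0.05, 0, 0], "rot": [0, 0, 0], "fingers": -1},
    {"translation": [0.1, 0, 0], "rot": [0, 0, 0], "fingers": -1},
    {"translation": [0.1, 0, 0], "rot": [0, 0, 0], "fingers": -1}
  ]
}}

```text
clock: 11.13
tcp_pos: [518.7, 46.0, 16.3]
ee_rot: [0.983, 0.183, -0.0, -0.0]
wrist_force: [1.2, 0.3, -0.5]
opening: -0.2
finger_force: 0.0
```

>>> {"name": "arm_command", "arguments": {
  "rows": [
    {"translation": [0.05, 0, 0], "rot": [0, 0, 0], "fingers": -1},
    {"translation": [0.05, 0, 0], "rot": [0, 0, 0], "fingers": -1},
    {"translation": [0.05, 0, 0], "rot": [0, 0, 0], "fingers": -1}
  ]
}}

```text
clock: 11.38
tcp_pos: [518.7, 46.1, 16.2]
ee_rot: [0.983, 0.183, -0.0, 0.0]
wrist_force: [-1.9, -0.3, 0.1]
opening: -0.1
finger_force: 0.8
```

>>> {"name": "arm_command", "arguments": {
  "rows": [
    {"translation": [0.05, 0, 0], "rot": [0, 0, 0], "fingers": -1},
    {"translation": [0.05, 0, 0], "rot": [0, 0, 0], "fingers": -1},
    {"translation": [0.05, 0, 0], "rot": [0, 0, 0], "fingers": -1}
  ]
}}

```text
clock: 11.63
tcp_pos: [518.8, 46.1, 16.1]
ee_rot: [0.983, 0.183, -0.001, 0.0]
wrist_force: [-4.1, -1.1, 1.6]
opening: 0.0
finger_force: 2.0
```

Contact. Stiffness is about 5 N/mm and the push is about 4 N. One more 0.5 mm step.

>>> {"name": "arm_command", "arguments": {
  "rows": [
    {"translation": [0.03, 0, 0], "rot": [0, 0, 0], "fingers": -1},
    {"translation": [0.05, 0, 0], "rot": [0, 0, 0], "fingers": -1},
    {"translation": [0.05, 0, 0], "rot": [0, 0, 0], "fingers": -1}
  ]
}}

```text
clock: 11.88
tcp_pos: [518.8, 46.2, 16.0]
ee_rot: [0.983, 0.183, -0.001, 0.0]
wrist_force: [-3.8, -2.0, 2.5]
opening: -0.0
finger_force: 2.8
```

>>> {"name": "arm_command", "arguments": {
  "rows": [
    {"translation": [0.02, 0, 0], "rot": [0, 0, 0], "fingers": -1},
    {"translation": [0.03, 0, 0], "rot": [0, 0, 0], "fingers": -1},
    {"translation": [0.03, 0, 0], "rot": [0, 0, 0], "fingers": -1},
    {"translation": [0.03, 0, 0], "rot": [0, 0, 0], "fingers": -1}
  ]
}}

```text
clock: 12.22
tcp_pos: [518.8, 46.2, 15.9]
ee_rot: [0.983, 0.183, -0.001, 0.0]
wrist_force: [-6.5, -2.2, 2.6]
opening: -0.0
finger_force: 3.0
```

```bash
python3 - <<'E'
from h import *
for i in range(4): where(); optics.camera('wrist')
where()
E
```

```text
nest [-35.6   0.2  15.9] xdeg -0.2 q6 2.86 q5 -0.0 F [-6.5 -2.2  2.6] op -0.0 t 12.2167
nest [-35.5   0.2  15.9] xdeg -0.2 q6 2.86 q5 -0.0 F [-5.8 -2.8  2.6] op -0.3 t 12.2667
nest [-35.6   0.3  15.9] xdeg -0.2 q6 2.86 q5 -0.0 F [-5.5 -3.2  2.9] op -0.2 t 12.3167
nest [-35.6   0.2  15.9] xdeg -0.2 q6 2.86 q5 -0.0 F [-5.9 -2.9  1.8] op 0.4 t 12.3667
nest [-35.6   0.3  15.9] xdeg -0.2 q6 2.86 q5 -0.0 F [-6.2 -2.6  2.5] op 0.1 t 12.4167
```

The push is a steady 6.6 N or so. I hold it longer, then back off and lift away.

>>> {"name": "arm_command", "arguments": {
  "rows": [
    {"translation": [0, 0, 0], "rot": [0, 0, 0], "fingers": -1},
    {"translation": [0, 0, 0], "rot": [0, 0, 0], "fingers": -1},
    {"translation": [0, 0, 0], "rot": [0, 0, 0], "fingers": -1},
    {"translation": [0, 0, 0], "rot": [0, 0, 0], "fingers": -1},
    {"translation": [0, 0, 0], "rot": [0, 0, 0], "fingers": -1},
    {"translation": [0, 0, 0], "rot": [0, 0, 0], "fingers": -1},
    {"translation": [0, 0, 0], "rot": [0, 0, 0], "fingers": -1},
    {"translation": [0, 0, 0], "rot": [0, 0, 0], "fingers": -1}
  ]
}}

```text
clock: 13.08
tcp_pos: [518.8, 46.2, 15.9]
ee_rot: [0.983, 0.183, -0.001, 0.0]
wrist_force: [-6.2, -3.2, 2.9]
opening: -0.2
finger_force: 3.0
```

>>> {"name": "arm_command", "arguments": {
  "rows": [
    {"translation": [-0.1, 0, 0], "rot": [0, 0, 0], "fingers": -1},
    {"translation": [-0.2, 0, 0], "rot": [0, 0, 0], "fingers": -1},
    {"translation": [-0.4, 0, 0], "rot": [0, 0, 0], "fingers": -1},
    {"translation": [-1, 0, 0], "rot": [0, 0, 0], "fingers": -1},
    {"translation": [-2.5, 0, 0], "rot": [0, 0, 0], "fingers": -1},
    {"translation": [-2.5, 0, -3], "rot": [0, 0, 0], "fingers": -1},
    {"translation": [-2.5, 0, -6], "rot": [0, 0, 0], "fingers": -1},
    {"translation": [-2.5, 0, -9], "rot": [0, 0, 0], "fingers": -1},
    {"translation": [-2.5, 0, -9], "rot": [0, 0, 0], "fingers": -1}
  ]
}}

```text
clock: 13.83
tcp_pos: [501.3, 38.0, 112.1]
ee_rot: [0.983, 0.183, 0.005, 0.0]
wrist_force: [1.4, 0.6, 0.2]
opening: 0.1
finger_force: 0.0
```

```bash
python3 - <<'E'
from h import *
where(); w=snap('wrist','wrist9')
cv2.imwrite('pics/wrist9b.png',cv2.convertScaleAbs(cv2.resize(w['img'],(800,600),interpolation=cv2.INTER_CUBIC)[:450,:,::-1],alpha=.9))
E
```

```text
nest [-54.9  -1.  112.1] xdeg -0.2 q6 2.85 q5 0.0 F [1.4 0.6 0.2] op 0.1 t 13.8333
```

View pics/wrist9b.png

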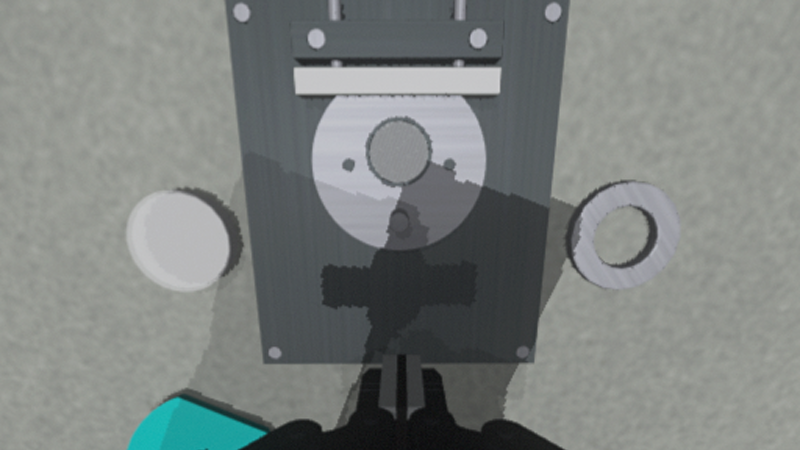

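The flat lies flush along the bar at (320–478,96), the post is straight behind at (400,222), and the dish and ring are where they were. I hand it in.

```bash
python3 -c "
from plant import ctrl
print(ctrl.close_job())"
```

```text
the job is handed in; nothing more can be done
None
```

I turned the insert until its flat dropped square against the bar, seated it with a steady push of about 6.6 to 7 N held for about 0.9 s, then released it and handed the job in; the last picture showed the flat flush, but no verdict came back.

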